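Raise the autosampler's counterweighted shield and press the proud vial home

TASK

Get the autosampler ready to run: with the fingertips, push the green handle bar of its clear counterweighted shield up past the balance point, without throwing it, so that the shield leans back and stays raised by itself. Then gently press the red-capped vial, which stands proud in the carousel, straight down until its cap is level with the blue caps around it. Push lightly and press only, grip and lift nothing, leave the bottle, beaker, jar, loose vials and pipette where they are, and finish with the hand clear.

Things in the scene. Friction and masses are not known exactly. Their poses are not given: they have to be found in the camera images.
- sampler: Autosampler fixed to the bench: white deck 30 mm high (x -135 to 135, y -95 to 275 mm), on it a dark platform 50 mm high (260 x 190 mm) with the carousel. Origin on the bench below the carousel's axis; x points to the hinge side (away from the robot at yaw 0), y to the tower. Grey posts at y +-89 mm: 140 mm high at x -98, hinge brackets 160 mm high at x 110.
- tower_top (a point): Centre of the top of the white injection tower at the sampler's +y side: 140 (x) by 115 mm, 300 mm high. A parked needle arm and a syringe reach up to 155 mm from this centre towards the robot, 215 mm high. No part of the work.
- shield_bar (a point): Centre of the green round handle bar on the shield's front edge: 14 mm thick, 206 mm long, along the sampler's y. Shut: 155 mm above the bench, 130 mm ahead of the carousel's axis, free all round (35 mm to the clear panel's front lip, 105 mm down to the platform). It turns with the shield: its y runs along the bar; its x, when shut, level towards the hinge.
- shield_hinge (a point): Point on the shield's hinge axis, midway between the side arms, 105 mm above the bench, 100 mm behind the carousel's axis. The axis lies along the sampler's y; the bar circles it at 235 mm, and when shut is 50 mm higher than it.
- shield (a joint): Shield angle, rad: 0 shut over the vials, growing as the bar goes up and back, 1.75 at the rear stop, leaning back. Clear panel on two arms, 0.8 to 1.2 kg with the steel counterweights behind the hinge; balances near 0.8 (friction holds it at 0.75 to 0.9). Lower it falls shut; past 1.0 it goes on by itself, damped, taking about 2 s, to the stop and stays. Push at the bar: 0.5 to 1.5 N square to its radius.
- vial_cap (a point): Centre of the flat top of the red cap of the proud vial, 12 mm in diameter, one of 20 seats in the carousel (ring radius 70 mm, 22 mm apart), on the half nearer the bar, under the shut shield. The blue caps' tops are 98 mm above the bench, this one 7 to 9 mm higher. Pressed, it slides down (friction 3 N), stops level with them and stays. The hub's button, 20 mm wide on the axis, is 106 mm high.
- vial (a joint): How far the red-capped vial has gone down, m: 0 to 0.002 at the start, 0.009 fully seated, negative if pulled up.
- wash_bottle: Amber bottle with a white cap, 60 mm in diameter, 130 mm high, loose beside the sampler; origin at the centre of its foot.
- beaker: Small glass beaker, 64 mm in diameter, 85 mm high, loose beside the sampler; origin at the centre of its foot.
- cap_jar: White jar with a blue lid, 60 mm in diameter, 60 mm high, loose beside the sampler; origin at the centre of its foot.
- pipette: White hand pipette lying loose on the bench in front of the sampler, 24 mm high, 225 mm long along its x, tip towards +x; origin on the bench below its middle.
- spare_vial0: Loose amber vial with a blue cap, 12 mm in diameter, 32 mm high, standing on the bench in front of the sampler; origin at the centre of its foot.
- spare_vial1: Loose amber vial with a blue cap, 12 mm in diameter, 32 mm high, standing on the bench in front of the sampler; origin at the centre of its foot.
- spare_vial2: Loose amber vial with a blue cap, 12 mm in diameter, 32 mm high, standing on the bench in front of the sampler; origin at the centre of its foot.

How it is judged:
By the outcome, as a careful person would: the job done as asked, in the order asked, and still so for the second after the job is handed in, with the robot touching nothing.
It also fails if it takes over 43 s, if anything falls off the work surface, if the arm or the gripper's body presses on something with over 40 N, if the wrist force passes 120 N, or if a joint passes its speed limit or range.

ROBOT

A 7-joint arm with a two-finger parallel gripper is mounted at the origin on the work surface. World frame = base frame: x ahead of the robot, y to its left, z up, the work surface at z = 0. Lengths are in m, angles in rad, forces in N, time in s.
With the tool pointing down it reaches from about 0.4 to 0.925 m from the base axis. Payload 5.6 kg.
Tool frame: the origin (TCP) lies midway between the tips of the shut fingers; the grasp point (between the pads) lies 19 mm behind it; z points along the fingers, y is the line along which they close (so a half turn about z gives the same grasp; the last joint's range is limited). The gripper opens to 85 mm and grips with 20 to 120 N. Pads are 22 mm wide; open, the fingers measure 114 mm over their backs; the gripper's body (76 mm by 85 mm) begins 54 mm behind the grasp point. The pads swing forward as they close: fully open they stand 13 mm farther back than shut.
Start: joints at [-1.157, 0.468, -0.012, 1.603, 0.006, 1.071, -0.056], TCP at [0.287, 0.583, 0.231] pointing down, gripper open.
Joint ranges: [-2.53, 2.53], [-0.31, 2.02], [-1.57, 1.55], [0.28, 2.44], [-1.29, 4.43], [0.15, 1.84], [-2.92, 2.92]. Speed limits (rad/s): [2.57, 2.57, 3.14, 3.14, 3.14, 3.14, 3.14].

INTERFACE

Orientations are given as a unit quaternion [w, x, y, z].
In Python, from bench import robot, imaging, ticket gives the robot as it stands.
- The arm moves only by the shell command python3 -m jog 'ROWS' [FORCE]. ROWS is a JSON object of lists of equal length, an entry for each row: "delta_pos": the shift along the world's x, y, z in cm, a list of three; "rotation": the turn, a rotation vector about the world's x, y, z in units of 6 degrees (1.0 is 6 degrees), a list of three; "claw": the opening, from 0 (shut) to 1 (fully open). In form: {"delta_pos": [[tx, ty, tz], ...], "rotation": [[ax, ay, az], ...], "claw": [claw, ...]}. A call has 1 to 12 rows; each row is the pose to reach, as a shift and turn from the pose commanded when the call began; what a row does not reach only later rows make up. A row lasts 1/12 s, in which the tool goes at most 41.7 mm and 7.16 degrees, less where a joint would pass 70% of its speed; a pose out of reach is approached as far as the arm can. A call with a gripper value outside its range is refused whole. The fingers move at their own pace and stop on an object; FORCE is the grip in N (left out, the last holds). Time passes only in rows, so rows that repeat a pose let the fingers close. It gives the time, the measured TCP pose, the force, the opening and the grip force at its end, in the units of the state.
- robot.get_obs(): the state, without advancing time (a new reading comes with each control period).
- imaging.read_camera(name): name is "side" or "top" or "wrist"; returns (picture, depth): 384x512x3 uint8, red, green, blue; 384x512 float32, m along the optical axis (not along the pixel's ray), 0 where there is no reading.
- imaging.camera_params(name): a dict with "mtx" (3x3 intrinsics, pixels), "extrinsics" (4x4, takes a point from world to camera coordinates); the wrist camera has in their place "tool_from_camera" (4x4, takes a point from camera to tool coordinates, whose origin is the TCP and whose axes are the flange's). Camera axes: x right, y up, looking along -z (the intrinsics and any distortion apply to the point x, -y, -z); pixel columns grow to the right and rows downward; lengths in m; the calibration is good to about 2 mm. A picture is of the moment at which its call begins: read the wrist's pose just before it. camera_params takes no time and is no camera call.
- ticket.hand_in(): hands the job in; it is judged then, once.
The state is a dict: "time_s": time; "joints": joint angles; "joint_vel": joint speeds; "tau": joint torques, N m; "tool_pos": TCP position; "orientation": TCP orientation; "ft_force": force on the tool from outside, world axes, zero at the start; "torque": the same for the moment, N m; "grip_width": finger opening in m; "finger_force": force on a finger pad.
Only numpy, scipy, OpenCV 4.12 (cv2) and the standard library are available. Lean on these libraries where they do the work, as an engineer would, in place of code of your own. Each camera call takes 0.05 s, during which the arm holds its last target. There are 200 camera calls.

## Working session

There is one attempt and no reset: what is moved stays moved. The work goes in short steps, Python scripts to look and compute and a shell command to move; the robot and the scene stay as the last step left them, time stands still between calls to the robot, and variables do not carry over. Pictures are saved under pics/ and viewed, at most 10 in all, crops included, and the job is handed in when it is done.

```bash
mkdir -p pics; cat > h.py <<'E'
import numpy as np, cv2
from bench import robot, imaging, ticket
from scipy.spatial.transform import Rotation as R
def cam(n):
    p=imaging.camera_params(n); K=np.array(p["mtx"]); 
    if n=="wrist":
        o=robot.get_obs(); q=o["orientation"]; T=np.eye(4); T[:3,:3]=R.from_quat([q[1],q[2],q[3],q[0]]).as_matrix(); T[:3,3]=o["tool_pos"]
        return p,K,T@np.array(p["tool_from_camera"])
    return p,K,np.linalg.inv(np.array(p["extrinsics"]))
def ray(c,uv):
    p,K,T=c; u,v=uv
    d=np.array([(u-K[0,2])/K[0,0],-(v-K[1,2])/K[1,1],-1.]); return T[:3,3],T[:3,:3]@d
def onz(c,uv,z):
    o,d=ray(c,uv); return o+d*(z-o[2])/d[2]
def atd(c,uv,dep):
    o,d=ray(c,uv); return o+d*dep
def proj(c,P):
    p,K,T=c; q=np.linalg.inv(T)@np.append(P,1); return K[0,2]+K[0,0]*q[0]/-q[2],K[1,2]+K[1,1]*q[1]/q[2]
E
python3 - <<'E'
from h import *
for n in ["top","side"]:
    c=cam(n); im,d=imaging.read_camera(n); np.savez(f"pics/{n}.npz",im=im,d=d)
    print(n,[k for k in c[0]],c[0].get("dist"),c[1].round(1).tolist(),c[2].round(3).tolist())
    cv2.imwrite(f"pics/{n}0.png",cv2.resize(im[...,::-1],(800,600)))
o=robot.get_obs();print(o)
E
```

```text
top ['mtx', 'extrinsics'] None [[347.6, 0.0, 259.5], [0.0, 347.6, 186.4], [0.0, 0.0, 1.0]] [[0.022, 0.99, -0.139, 0.478], [-1.0, 0.023, 0.007, -0.001], [0.01, 0.139, 0.99, 0.965], [0.0, 0.0, 0.0, 1.0]]
side ['mtx', 'extrinsics'] None [[480.4, 0.0, 252.4], [0.0, 480.4, 182.4], [0.0, 0.0, 1.0]] [[0.876, 0.294, -0.383, 0.123], [-0.483, 0.551, -0.681, -0.83], [0.011, 0.781, 0.624, 0.957], [0.0, 0.0, 0.0, 1.0]]
{'time_s': 0.1, 'joints': array([-1.1570125 ,  0.46829751, -0.01162462,  1.60352131,  0.00600883,
        1.07140237, -0.05630836]), 'joint_vel': array([ 4.63726701e-05, -1.47467397e-03, -4.37550866e-04, -2.51736544e-03,
        2.26202185e-03, -1.12403377e-03, -2.35995262e-05]), 'tau': array([ 8.36174459e-04, -5.33521378e+01,  2.16681522e-02, -2.51966661e+01,
        1.15730902e-02,  4.29846958e-03, -1.44418099e-06]), 'tool_pos': array([0.28652124, 0.58288857, 0.23043238]), 'orientation': array([-1.24897519e-04,  2.26435365e-01,  9.74025867e-01, -7.87127870e-04]), 'ft_force': array([-0.12109533, -0.1663176 , -0.31014682]), 'torque': array([-0.03014902, -0.08271941,  0.01339089]), 'finger_force': 0.0, 'grip_width': 0.08548843560049729}
```

View pics/top0.png

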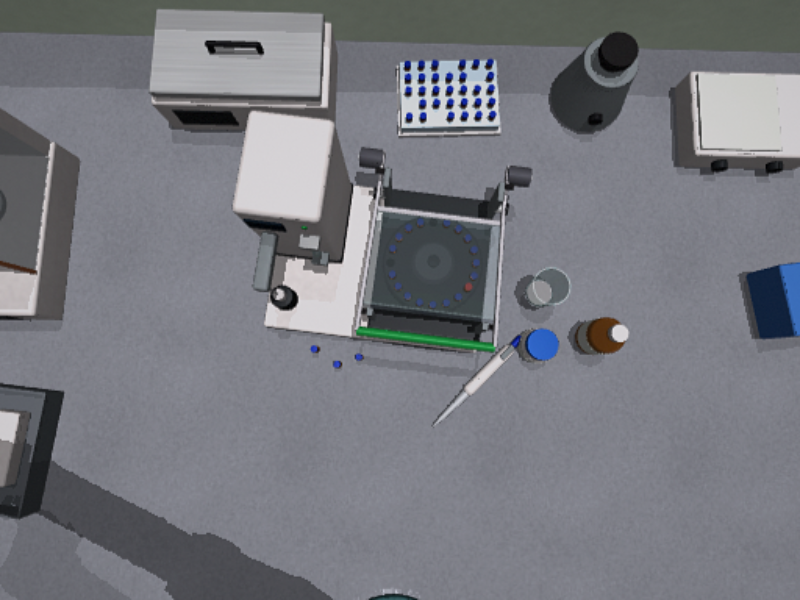

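View pics/side0.png

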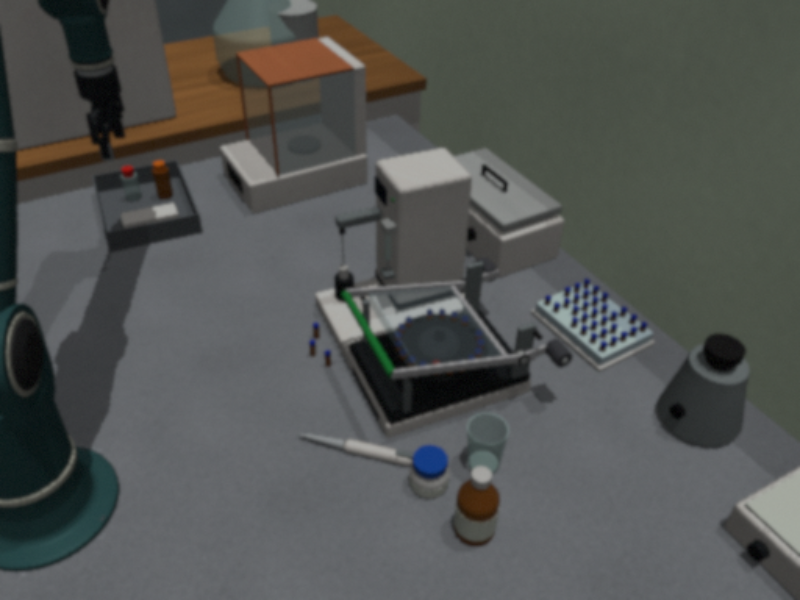

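Top view: the green bar runs from (358,331) to (494,348), the red cap is at (468,286), the hub at (433,262), and the tower with its needle arm is at the left. The side view shows the shield shut and the bar free in front.

```bash
python3 - <<'E'
from h import *
def masks(n):
    z=np.load(f"pics/{n}.npz"); h=cv2.cvtColor(z["im"],cv2.COLOR_RGB2HSV); return z["im"],z["d"],h
for n in ["top","side"]:
    im,d,h=masks(n); c=cam(n)
    g=cv2.inRange(h,(50,120,60),(70,255,255)); k,l,s,_=cv2.connectedComponentsWithStats(g); i=1+s[1:,4].argmax()
    P=np.argwhere(l==i)[:,::-1].astype(np.float32); 
    r=cv2.minAreaRect(P); b=cv2.boxPoints(r); print(n,"green",s[i],r)
    m=P.mean(0); ax=np.linalg.svd(P-m,full_matrices=False)[2][0]; t=(P-m)@ax
    e=[onz(c,m+ax*v,0.155) for v in (t.min()-.5,t.max()+.5)]
    print("ends",np.round(e,4).tolist(),"len",np.linalg.norm(e[0]-e[1]),"mid",np.mean(e,0).round(4),"yaw",np.degrees(np.arctan2(*(e[0]-e[1])[:2])))
    r=cv2.inRange(h,(0,90,40),(8,255,255))|cv2.inRange(h,(172,90,40),(180,255,255))
    k,l,s,ce=cv2.connectedComponentsWithStats(r)
    for i in range(1,k):
        if s[i,4]>3: print("red",s[i],onz(c,ce[i],0.106).round(4))
    if n=="top":
        b=cv2.inRange(h,(105,60,30),(130,255,255)); k,l,s,ce=cv2.connectedComponentsWithStats(b)
        Q=np.array([onz(c,ce[i],0.098) for i in range(1,k) if 2<s[i,4]<80 and 245<ce[i][0]<310 and 138<ce[i][1]<198])[:,:2]
        A=np.c_[2*Q,np.ones(len(Q))]; x=np.linalg.lstsq(A,(Q**2).sum(1),rcond=None)[0]
        print("ring",len(Q),x[:2],"rad",np.sqrt(x[2]+x[0]**2+x[1]**2))
        print("red px hsv",h[183,299],im[183,299])
E
```

```text
top green [228 209  89  16 496] ((272.1153869628906, 216.57693481445312), (88.93289947509766, 5.581562519073486), 7.125016689300537)
ends [[0.5324, 0.0662, 0.155], [0.5113, -0.1418, 0.155]] len 0.20898945956614357 mid [ 0.5219 -0.0378  0.155 ] yaw 5.786461016793328
red [297 181   5   5  17] [ 0.6097 -0.1068  0.106 ]
ring 17 [ 0.65080745 -0.0505145 ] rad 0.06975696268155074
red px hsv [  0 124 128] [128  66  66]
side green [219 186  33  53 264] ((235.17483520507812, 211.89718627929688), (60.031185150146484, 5.475818157196045), 59.534454345703125)
ends [[0.5321, 0.074, 0.155], [0.5112, -0.1358, 0.155]] len 0.21082822216747965 mid [ 0.5217 -0.0309  0.155 ] yaw 5.706550427035031
red [ 77 105   9   9  58] [0.3176 0.7409 0.106 ]
```

The points agree: the bar is 130 mm from the ring centre, the yaw is about -5.7°, and the cap lies on the 70 mm ring. Starting the approach, shutting the fingers.

```bash
python3 -m jog '{"delta_pos":[[0.5,-1.5,1],[1.4,-4,2],[2.4,-7,4],[3.4,-10,6],[4.4,-13,8],[5.4,-16,9],[6.4,-19,10],[7.4,-22,10],[8.4,-25,10],[9.4,-28,10],[10.4,-31,10],[11.3,-33.3,10]],"rotation":[[0,0,0.3],[0,0,0.6],[0,0,0.9],[0,0,1.2],[0,0,1.5],[0,0,1.8],[0,0,2.1],[0,0,2.4],[0,0,2.7],[0,0,3.0],[0,0,3.3],[0,0,3.42]],"claw":[1,0.8,0.6,0.4,0.2,0,0,0,0,0,0,0]}' 20
python3 -m jog '{"delta_pos":[[0,-2,0],[0,-4.5,0],[0,-7,-1],[0.2,-9.5,-2],[0.4,-12,-3],[0.7,-14.5,-4],[1,-17,-5],[1.3,-19.5,-6],[1.6,-22,-7],[1.8,-24.5,-8],[2,-27,-8],[2,-28,-8]],"rotation":[[-0.06,-0.6,0],[-0.12,-1.2,0],[-0.18,-1.8,0],[-0.25,-2.5,0],[-0.31,-3.1,0],[-0.38,-3.8,0],[-0.45,-4.5,0],[-0.51,-5.1,0],[-0.57,-5.7,0],[-0.63,-6.3,0],[-0.7,-7,0],[-0.73,-7.46,0]],"claw":[0,0,0,0,0,0,0,0,0,0,0,0]}'
python3 - <<'E'
from h import *
o=robot.get_obs();q=o["orientation"];print(R.from_quat([q[1],q[2],q[3],q[0]]).as_matrix().round(3),o["joints"].round(3))
im,d=imaging.read_camera("side");cv2.imwrite("pics/side1.png",cv2.resize(im[90:330,60:380,::-1],(800,600)))
E
```

```text
time_s: 1.1
tool_pos: [0.4001, 0.2476, 0.3311]
orientation: [-0.0, 0.05, 0.999, -0.0]
ft_force: [-0.0, -0.4, -0.4]
grip_width: 0.0
finger_force: 0.0
time_s: 2.1
tool_pos: [0.4057, 0.0486, 0.2754]
orientation: [0.274, 0.038, 0.961, 0.01]
ft_force: [0.6, 0.4, 0.1]
grip_width: 0.0004
finger_force: 0.0
[[-0.847  0.067  0.528]
 [ 0.078  0.997 -0.001]
 [-0.527  0.041 -0.849]] [ 0.068 -0.279 -0.326  2.435  0.129  0.436  1.12 ]
```

The arm hit its fold limit (j2 and j4) because the pose was too close in. Moving outward with some more tilt.

```bash
python3 -m jog '{"delta_pos":[[1.5,-1,-0.5],[3,-2,-1.5],[4,-3.5,-2.5],[4.6,-5,-3.5],[5,-6.5,-4.5],[5,-7.5,-5.5],[5,-8,-6.5],[5,-8,-7.5],[5,-8,-7.5]],"rotation":[[0,0,0],[0,0,0],[-0.02,-0.2,0],[-0.05,-0.5,0],[-0.08,-0.8,0],[-0.12,-1.2,0],[-0.15,-1.5,0],[-0.18,-1.8,0],[-0.2,-2,0]],"claw":[0,0,0,0,0,0,0,0,0]}'
python3 - <<'E'
from h import *
o=robot.get_obs();q=o["orientation"];print(R.from_quat([q[1],q[2],q[3],q[0]]).as_matrix().round(3),o["joints"].round(3))
E
```

```text
time_s: 2.9
tool_pos: [0.4527, -0.0023, 0.2296]
orientation: [0.302, 0.022, 0.953, 0.024]
ft_force: [0.0, 0.1, 0.6]
grip_width: -0.0001
finger_force: 0.0
[[-0.817  0.027  0.576]
 [ 0.056  0.998  0.032]
 [-0.574  0.058 -0.817]] [ 0.984 -0.107 -0.961  2.435 -0.673  0.191  2.149]
```

```bash
python3 -m jog '{"delta_pos":[[0.4,-0.5,-0.3],[0.8,-1,-0.8],[1.2,-1.6,-1.4],[1.2,-2.2,-2],[1.2,-2.8,-2.8],[1.2,-3.3,-3.5],[1.2,-3.3,-4],[1.2,-3.3,-4]],"rotation":[[0,0.2,0],[0.02,0.4,0],[0.04,0.6,0],[0.05,0.8,0],[0.05,0.8,0],[0.05,0.8,0],[0.05,0.8,0],[0.05,0.8,0]],"claw":[0,0,0,0,0,0,0,0]}'
python3 - <<'E'
from h import *
o=robot.get_obs();q=o["orientation"];print(R.from_quat([q[1],q[2],q[3],q[0]]).as_matrix().round(3),o["joints"].round(3))
im,d=imaging.read_camera("side");cv2.imwrite("pics/side2.png",cv2.resize(im[30:330,0:400,::-1],(800,600)))
E
```

```text
time_s: 3.57
tool_pos: [0.4637, -0.0358, 0.188]
orientation: [0.26, 0.024, 0.965, 0.026]
ft_force: [-1.1, 0.3, -0.2]
grip_width: -0.0001
finger_force: 0.0
[[-0.864  0.034  0.503]
 [ 0.06   0.997  0.037]
 [-0.5    0.062 -0.864]] [ 1.01   0.112 -0.973  2.394  0.146  0.162  1.447]
```

View pics/side2.png

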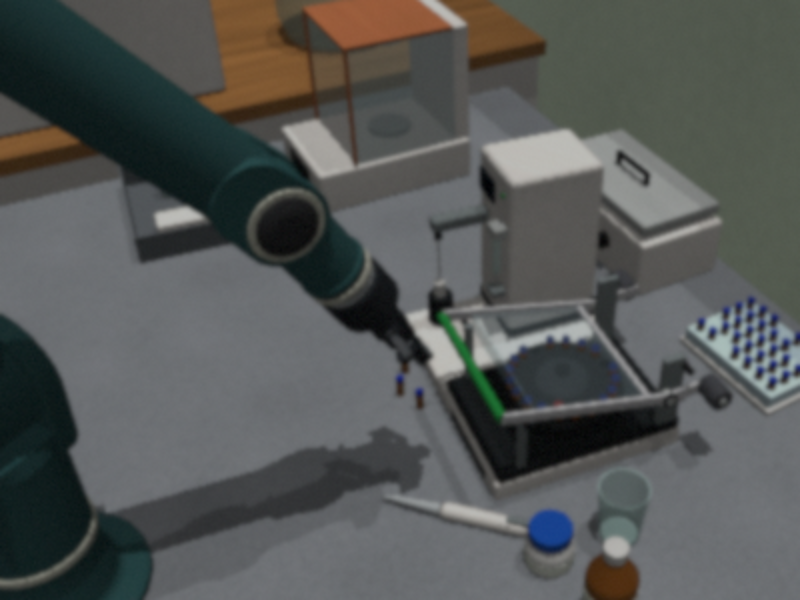

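The tips at (425,355) are just in front of and above the bar, and everything is clear. Sliding under the bar along the tool axis.

```bash
python3 -m jog '{"delta_pos":[[0,0,-1],[0.5,0,-2],[1.2,0,-3],[2,0,-4],[3,0,-5],[3.8,0,-5.7],[4.4,0,-5.7],[4.4,0,-5.7]],"rotation":[[0,0,0],[0,0,0],[0,0,0],[0,0,0],[0,0,0],[0,0,0],[0,0,0],[0,0,0]],"claw":[0,0,0,0,0,0,0,0]}'
python3 - <<'E'
from h import *
o=robot.get_obs();q=o["orientation"];print(R.from_quat([q[1],q[2],q[3],q[0]]).as_matrix().round(3),o["joints"].round(3))
for n in ["side"]:
    im,d=imaging.read_camera(n);cv2.imwrite("pics/side3.png",cv2.resize(im[140:260,180:340,::-1],(800,600)))
E
```

```text
time_s: 4.28
tool_pos: [0.5099, -0.0362, 0.1325]
orientation: [0.262, 0.024, 0.964, 0.025]
ft_force: [-0.0, -0.0, 0.4]
grip_width: -0.0003
finger_force: 0.0
[[-0.861  0.034  0.507]
 [ 0.06   0.998  0.035]
 [-0.504  0.06  -0.861]] [ 0.715  0.33  -0.744  2.356  1.567  0.157  0.055]
```

View pics/side3.png

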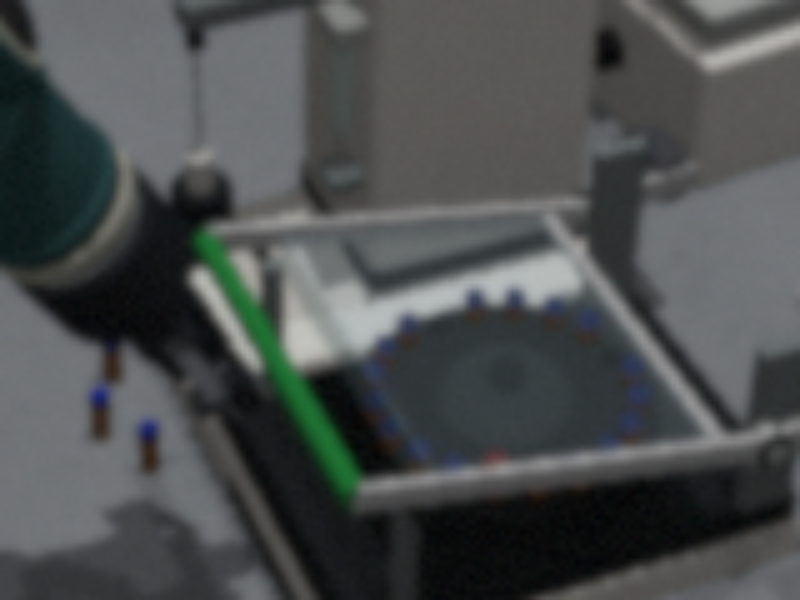

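The fingers reach under the bar at about (230,390) in the crop, with no contact yet. Lifting the bar along its arc, first part.

```bash
python3 -m jog '{"delta_pos":[[0.3,0,0.15],[0.45,0,0.8],[0.65,0,1.6],[0.9,-0.1,2.4],[1.2,-0.1,3.2],[1.5,-0.1,3.95],[1.8,-0.2,4.7],[2.15,-0.2,5.45],[2.5,-0.2,6.2],[2.9,-0.3,6.9],[3.3,-0.3,7.6],[3.75,-0.3,8.3]],"rotation":[[0,0,0],[0,0,0],[0,0,0],[0,0,0],[0,0,0],[0,0,0],[0,0,0],[0,0,0],[0,0,0],[0,0,0],[0,0,0],[0,0,0]],"claw":[0,0,0,0,0,0,0,0,0,0,0,0]}'
cat > bar.py <<'E'
from h import *
import sys
def go(n="side",sv=None):
    o=robot.get_obs();c=cam(n);im,d=imaging.read_camera(n);h=cv2.cvtColor(im,cv2.COLOR_RGB2HSV)
    g=cv2.inRange(h,(50,120,50),(70,255,255)); k,l,s,ce=cv2.connectedComponentsWithStats(g)
    i=1+s[1:,4].argmax(); P=np.argwhere(l==i)[:,::-1]
    # intersect rays with the bar-circle cylinder: sampler frame, hinge axis along y
    H=np.array([.7503,-.0602,.105]); X=np.array([.995,-.0985,0]); 
    for uv in (P[P[:,1].argmin()],ce[i],P[P[:,1].argmax()]):
        a,r=ray(c,uv); e=np.array([(a-H)@X,(a-H)[2]]); f=np.array([r@X,r[2]])
        for t in np.roots([f@f,2*e@f,e@e-.235**2]):
            if np.isreal(t):
                q=e+f*t.real; print(n,uv,"theta",round(np.arctan2(q[1],-q[0])-.214,3),(a+r*t.real).round(3))
    if sv: cv2.imwrite(sv,cv2.resize(im[60:300,150:470,::-1],(800,600)))
    q=o["orientation"];print(R.from_quat([q[1],q[2],q[3],q[0]]).as_matrix()[:,2].round(3),o["joints"].round(2),o["tool_pos"].round(4),o["ft_force"].round(2))
go(*sys.argv[1:])
E
python3 bar.py side pics/side4.png; python3 bar.py top
```

```text
time_s: 5.33
tool_pos: [0.5456, -0.0391, 0.216]
orientation: [0.261, 0.024, 0.965, 0.025]
ft_force: [-1.2, -1.0, -0.4]
grip_width: 0.0001
finger_force: 0.4
side [232 160] theta -1.702 [ 0.788  0.513 -0.129]
side [232 160] theta 0.368 [0.565 0.064 0.234]
side [247.87544484 184.60498221] theta -1.694 [ 0.77   0.352 -0.129]
side [247.87544484 184.60498221] theta 0.362 [ 0.554 -0.042  0.233]
side [262 210] theta -1.654 [ 0.746  0.208 -0.128]
side [262 210] theta 0.336 [ 0.542 -0.132  0.228]
[ 0.505  0.035 -0.863] [ 1.12  0.35 -1.21  2.2   0.85  0.38  0.81] [ 0.5456 -0.0391  0.216 ] [-1.23 -0.99 -0.43]
top [229 189] theta -1.097 [ 0.614  0.083 -0.077]
top [229 189] theta 0.426 [0.572 0.057 0.245]
top [275.53554502 197.72669826] theta -1.039 [ 0.59  -0.057 -0.068]
top [275.53554502 197.72669826] theta 0.385 [ 0.557 -0.041  0.238]
top [318 206] theta -0.977 [ 0.568 -0.182 -0.057]
top [318 206] theta 0.341 [ 0.543 -0.132  0.229]
[ 0.508  0.035 -0.861] [ 1.12  0.35 -1.21  2.2   0.85  0.38  0.81] [ 0.5476 -0.039   0.2177] [1.64 0.09 0.91]
```

View pics/side4.png

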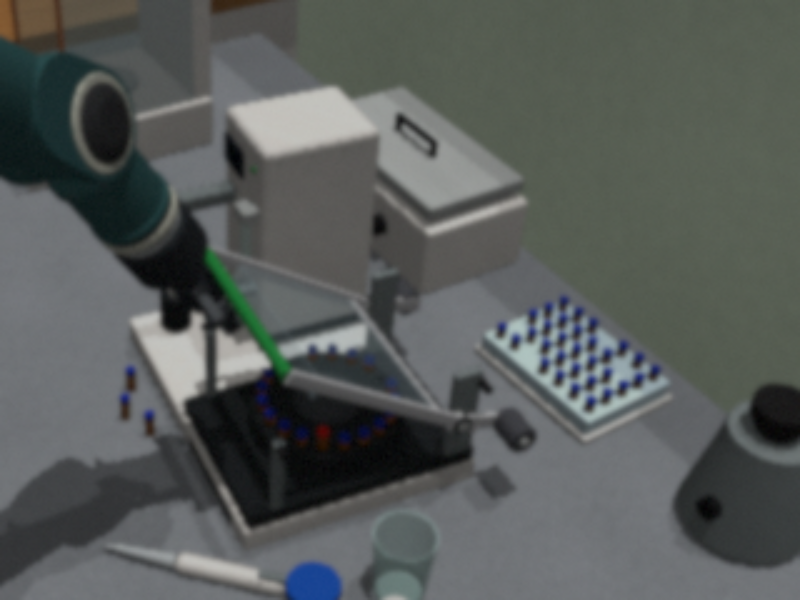

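The shield follows at θ≈0.37, the bar sits on the fingertips, and the red cap shows at (323,437). Continuing to the balance point, slowing down.

```bash
python3 -m jog '{"delta_pos":[[0.6,-0.1,0.85],[1.2,-0.1,1.65],[1.9,-0.2,2.4],[2.6,-0.3,3.2],[3.3,-0.3,3.9],[4,-0.4,4.6],[4.7,-0.5,5.1],[5.3,-0.5,5.6],[6,-0.6,6.1],[6.7,-0.7,6.6],[7.2,-0.7,6.9],[7.7,-0.8,7.2]],"rotation":[[0,0,0],[0,0,0],[0,0,0],[0,0,0],[0,0,0],[0,0,0],[0,0,0],[0,0,0],[0,0,0],[0,0,0],[0,0,0],[0,0,0]],"claw":[0,0,0,0,0,0,0,0,0,0,0,0]}'
python3 bar.py side; python3 bar.py top
```

```text
time_s: 6.43
tool_pos: [0.6238, -0.0471, 0.2879]
orientation: [0.262, 0.024, 0.965, 0.025]
ft_force: [-0.2, -0.1, 0.5]
grip_width: -0.0001
finger_force: 0.1
side [268 137] theta -2.443 [ 0.953  0.524 -0.081]
side [268 137] theta 0.839 [0.641 0.015 0.309]
side [284.20408163 158.83673469] theta -2.423 [ 0.934  0.373 -0.084]
side [284.20408163 158.83673469] theta 0.826 [ 0.629 -0.08   0.308]
side [294 175] theta -2.383 [ 0.917  0.279 -0.089]
side [294 175] theta 0.802 [ 0.618 -0.139  0.305]
[ 0.506  0.036 -0.862] [ 1.1   0.45 -1.29  1.96  0.77  0.61  0.94] [ 0.6238 -0.0471  0.2879] [-0.17 -0.13  0.48]
top [230 145] theta -1.784 [ 0.765  0.089 -0.13 ]
top [230 145] theta 0.862 [0.649 0.053 0.312]
top [282.70124481 153.93637621] theta -1.748 [ 0.739 -0.081 -0.13 ]
top [282.70124481 153.93637621] theta 0.84 [ 0.635 -0.049  0.309]
top [330 163] theta -1.7 [ 0.713 -0.234 -0.129]
top [330 163] theta 0.812 [ 0.62  -0.141  0.306]
[ 0.507  0.036 -0.861] [ 1.1   0.45 -1.29  1.96  0.77  0.61  0.94] [ 0.6248 -0.0474  0.2886] [ 0.04 -1.14  0.55]
```

```bash
python3 -m jog '{"delta_pos":[[0.35,0,0.2],[0.7,-0.1,0.4],[1.1,-0.1,0.6],[1.45,-0.1,0.8],[1.8,-0.2,0.95],[2.2,-0.2,1.1],[2.6,-0.3,1.3],[2.95,-0.3,1.45],[3.35,-0.3,1.6],[3.7,-0.4,1.75],[4.1,-0.4,1.85],[4.5,-0.4,2]],"rotation":[[0,0,0],[0,0,0],[0,0,0],[0,0,0],[0,0,0],[0,0,0],[0,0,0],[0,0,0],[0,0,0],[0,0,0],[0,0,0],[0,0,0]],"claw":[0,0,0,0,0,0,0,0,0,0,0,0]}'
python3 bar.py side; python3 bar.py top
```

```text
time_s: 7.53
tool_pos: [0.6685, -0.0514, 0.3075]
orientation: [0.261, 0.025, 0.965, 0.025]
ft_force: [0.8, 0.0, -0.5]
grip_width: -0.0002
finger_force: 0.0
side [295 138] theta -2.772 [ 0.993  0.398 -0.024]
side [295 138] theta 1.047 [ 0.68  -0.044  0.329]
side [305.08176101 151.10691824] theta -2.753 [ 0.982  0.314 -0.028]
side [305.08176101 151.10691824] theta 1.034 [ 0.671 -0.1    0.328]
side [313 163] theta -2.722 [ 0.971  0.247 -0.034]
side [313 163] theta 1.014 [ 0.663 -0.145  0.326]
[ 0.506  0.035 -0.862] [ 1.02  0.5  -1.24  1.84  0.78  0.68  0.95] [ 0.6685 -0.0514  0.3075] [ 0.78  0.02 -0.47]
top [233 119] theta -2.143 [ 0.847  0.081 -0.115]
top [233 119] theta 1.074 [0.695 0.047 0.331]
top [285.88684211 128.47631579] theta -2.102 [ 0.821 -0.09  -0.118]
top [285.88684211 128.47631579] theta 1.049 [ 0.679 -0.053  0.329]
top [335 138] theta -2.053 [ 0.794 -0.249 -0.122]
top [335 138] theta 1.021 [ 0.664 -0.147  0.327]
[ 0.507  0.036 -0.861] [ 1.01  0.51 -1.24  1.84  0.78  0.68  0.95] [ 0.6693 -0.0514  0.3081] [ 0.19 -0.03  0.64]
```

```bash
python3 -m jog '{"delta_pos":[[0.2,0,0],[0.2,0,0],[0.2,0,0],[0.2,0,0],[0.2,0,0],[0.2,0,0],[0.2,0,0],[0.2,0,0],[0.2,0,0],[0.2,0,0]],"rotation":[[0,0,0],[0,0,0],[0,0,0],[0,0,0],[0,0,0],[0,0,0],[0,0,0],[0,0,0],[0,0,0],[0,0,0]],"claw":[0,0,0,0,0,0,0,0,0,0]}'
python3 bar.py side
```

```text
time_s: 8.47
tool_pos: [0.6702, -0.0513, 0.3075]
orientation: [0.261, 0.025, 0.965, 0.025]
ft_force: [-0.9, 0.3, 0.1]
grip_width: -0.0001
finger_force: 0.0
side [302 109] theta -3.224 [1.032 0.424 0.074]
side [302 109] theta 1.348 [0.759 0.047 0.34 ]
side [322.58695652 131.62173913] theta -3.197 [1.016 0.271 0.068]
side [322.58695652 131.62173913] theta 1.329 [ 0.743 -0.066  0.34 ]
side [340 152] theta -3.162 [1.003 0.154 0.06 ]
side [340 152] theta 1.304 [ 0.729 -0.153  0.34 ]
[ 0.506  0.035 -0.862] [ 1.01  0.51 -1.24  1.84  0.79  0.69  0.95] [ 0.6702 -0.0513  0.3075] [-0.92  0.33  0.06]
```

The shield is going back by itself (θ 1.33, well clear of the hand). Withdrawing, then turning upright above the vial.

```bash
python3 -m jog '{"delta_pos":[[-1.5,0,0],[-3,-0.5,0],[-4.5,-1,-0.5],[-6,-2,-1],[-6,-3,-2],[-6,-4,-3],[-6,-5,-4],[-6,-5.6,-5],[-6,-5.6,-6],[-6,-5.6,-7],[-6,-5.6,-8],[-6,-5.6,-8.8]],"rotation":[[0,0,0],[0,0,0],[0,0,0],[0,0.3,0],[-0.05,0.9,0],[-0.1,1.6,0],[-0.15,2.3,0],[-0.2,3,0],[-0.25,3.7,0],[-0.3,4.4,0],[-0.35,5.07,0],[-0.35,5.07,0]],"claw":[0,0,0,0,0,0,0,0,0,0,0,0]}'
python3 -m jog '{"delta_pos":[[0,0,0],[0,0,0],[0,0,0],[0,0,0],[0,0,0],[0,0,0],[0,0,0],[0,0,0],[0,0,0],[0,0,0]],"rotation":[[0,0,0],[0,0,0],[0,0,0],[0,0,0],[0,0,0],[0,0,0],[0,0,0],[0,0,0],[0,0,0],[0,0,0]],"claw":[0,0,0,0,0,0,0,0,0,0]}'
python3 bar.py side pics/side5.png
cat > red.py <<'E'
from h import *
import sys
for n in sys.argv[1:]:
    c=cam(n);im,d=imaging.read_camera(n);h=cv2.cvtColor(im,cv2.COLOR_RGB2HSV)
    r=cv2.inRange(h,(0,110,50),(6,255,255))|cv2.inRange(h,(174,110,50),(180,255,255))
    k,l,s,ce=cv2.connectedComponentsWithStats(r)
    for i in range(1,k):
        p=onz(c,ce[i],0.106)
        if s[i,4]>3 and np.hypot(*(p-[.6097,-.1068,.106])[:2])<.05: print(n,s[i],p.round(4),"depth z",atd(c,ce[i],d[int(ce[i][1]),int(ce[i][0])]).round(4))
    if n=="wrist": cv2.imwrite("pics/wrist1.png",im[...,::-1])
E
python3 red.py side top wrist
```

```text
time_s: 9.52
tool_pos: [0.612, -0.1066, 0.2184]
orientation: [-0.001, 0.025, 1.0, 0.001]
ft_force: [-0.3, -0.3, -0.8]
grip_width: 0.0002
finger_force: 0.0
time_s: 10.35
tool_pos: [0.6102, -0.1073, 0.2195]
orientation: [-0.0, 0.026, 1.0, 0.0]
ft_force: [-0.4, 0.8, -0.0]
grip_width: 0.0
finger_force: 0.0
side [333 108] theta 2.509 [0.992 0.205 0.2  ]
side [333 108] theta 1.767 [0.854 0.04  0.321]
side [356.11153846 129.53846154] theta 2.524 [0.981 0.074 0.197]
side [356.11153846 129.53846154] theta 1.755 [ 0.84  -0.074  0.322]
side [374 149] theta 2.593 [ 0.978 -0.014  0.182]
side [374 149] theta 1.698 [ 0.819 -0.166  0.326]
[-0.001  0.    -1.   ] [ 0.86  0.72 -1.12  1.64  0.69  1.22  1.11] [ 0.6102 -0.1073  0.2195] [-0.41  0.83 -0.03]
side [276 230   6   6  27] [ 0.6074 -0.1088  0.106 ] depth z [ 0.6058 -0.1112  0.1088]
top [297 181   6   5  21] [ 0.6101 -0.1074  0.106 ] depth z [ 0.6102 -0.1074  0.1055]
wrist [246 179  15  17 205] [ 0.6101 -0.1089  0.106 ] depth z [ 0.61   -0.1089  0.1062]
```

View pics/side5.png

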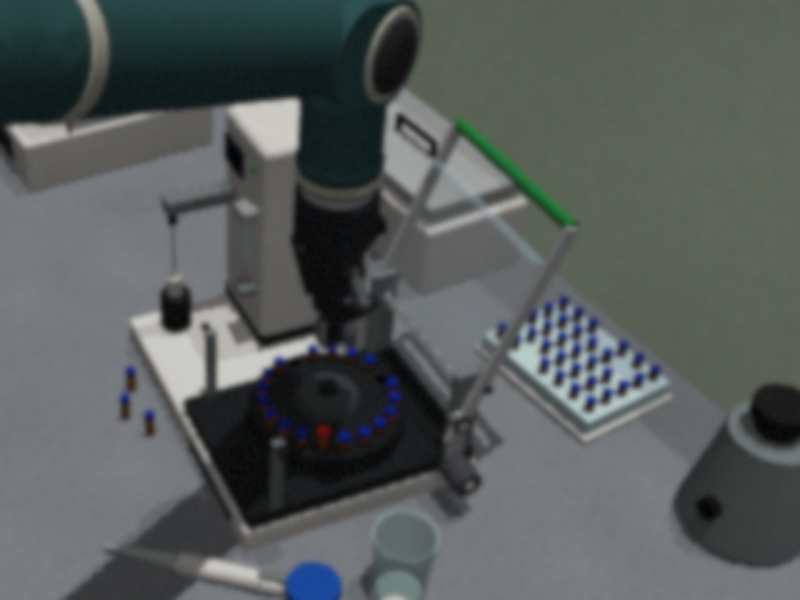

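View pics/wrist1.png

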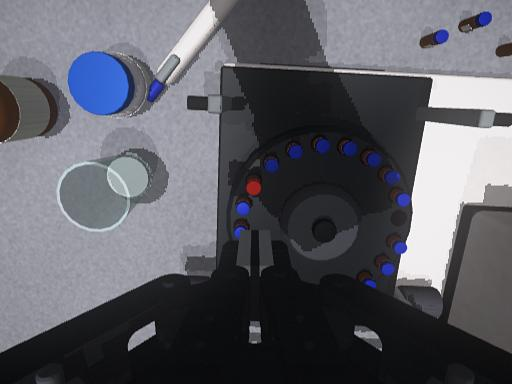

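The shield rests at its rear stop (θ≈1.75) and the red cap, wrist pixel (254,187), lies within 1 mm of the tool axis. Descending, then pressing slowly.

```bash
python3 -m jog '{"delta_pos":[[0,0,-1],[0,0,-2.5],[0,0,-4],[0,0,-5.5],[0,0,-7],[0,-0.05,-8.5],[0,-0.1,-9.5],[0,-0.1,-10],[0,-0.1,-10.4],[0,-0.1,-10.7],[0,-0.1,-10.7]],"rotation":[[0,0,0],[0,0,0],[0,0,0],[0,0,0],[0,0,0],[0,0,0],[0,0,0],[0,0,0],[0,0,0],[0,0,0],[0,0,0]],"claw":[0,0,0,0,0,0,0,0,0,0,0]}'
python3 -m jog '{"delta_pos":[[0,0,-0.1],[0,0,-0.2],[0,0,-0.3],[0,0,-0.4],[0,0,-0.5],[0,0,-0.6],[0,0,-0.7],[0,0,-0.8],[0,0,-0.8],[0,0,-0.8]],"rotation":[[0,0,0],[0,0,0],[0,0,0],[0,0,0],[0,0,0],[0,0,0],[0,0,0],[0,0,0],[0,0,0],[0,0,0]],"claw":[0,0,0,0,0,0,0,0,0,0]}'
```

```text
time_s: 11.47
tool_pos: [0.6103, -0.1082, 0.1124]
orientation: [-0.0, 0.025, 1.0, 0.0]
ft_force: [0.2, -0.0, 0.0]
grip_width: 0.0003
finger_force: 0.0
time_s: 12.3
tool_pos: [0.6103, -0.1084, 0.1046]
orientation: [-0.0, 0.026, 1.0, 0.0]
ft_force: [-0.7, -0.3, 3.0]
grip_width: -0.0
finger_force: 1.1
```

```bash
python3 -m jog '{"delta_pos":[[0,0,-0.1],[0,0,-0.2],[0,0,-0.3],[0,0,-0.4],[0,0,-0.5],[0,0,-0.55],[0,0,-0.6],[0,0,-0.65],[0,0,-0.65]],"rotation":[[0,0,0],[0,0,0],[0,0,0],[0,0,0],[0,0,0],[0,0,0],[0,0,0],[0,0,0],[0,0,0]],"claw":[0,0,0,0,0,0,0,0,0]}'
```

```text
time_s: 13.05
tool_pos: [0.6102, -0.1083, 0.0981]
orientation: [-0.0, 0.026, 1.0, 0.0]
ft_force: [-0.3, -0.7, 4.2]
grip_width: -0.0001
finger_force: 2.0
```

Down to 98 mm at about 4 N; creeping on until the stop is felt.

```bash
python3 -m jog '{"delta_pos":[[0,0,-0.03],[0,0,-0.06],[0,0,-0.09],[0,0,-0.09],[0,0,-0.09]],"rotation":[[0,0,0],[0,0,0],[0,0,0],[0,0,0],[0,0,0]],"claw":[0,0,0,0,0]}'
```

```text
time_s: 13.47
tool_pos: [0.6103, -0.1083, 0.098]
orientation: [-0.0, 0.026, 1.0, -0.0]
ft_force: [-3.4, -1.1, 9.2]
grip_width: -0.0001
finger_force: 4.6
```

The force rose to 9 N with no further travel, so the vial is seated. Lifting clear and checking.

```bash
python3 -m jog '{"delta_pos":[[0,0,0.3],[0,0,1],[0,0,2],[0,0,3.5],[0,0,5],[0,0,7],[0,0,9],[-1,0,11],[-2.5,0,12.5],[-4,0,13],[-5,0,13],[-5,0,13]],"rotation":[[0,0,0],[0,0,0],[0,0,0],[0,0,0],[0,0,0],[0,0,0],[0,0,0],[0,0,0],[0,0,0],[0,0,0],[0,0,0],[0,0,0]],"claw":[0,0,0,0,0,0,0,0,0,0,0,0]}'
python3 bar.py side pics/side6.png; python3 red.py side top wrist
python3 - <<'E'
from h import *
c=cam("wrist");im,d=imaging.read_camera("wrist");h=cv2.cvtColor(im,cv2.COLOR_RGB2HSV)
b=cv2.inRange(h,(110,120,60),(130,255,255));k,l,s,ce=cv2.connectedComponentsWithStats(b)
for i in range(1,k):
    p=atd(c,ce[i],np.median(d[l==i]))
    if np.hypot(*(p-[.6103,-.1083,0])[:2])<.05: print("blue",p.round(4))
E
```

```text
time_s: 14.47
tool_pos: [0.5588, -0.1085, 0.2281]
orientation: [-0.0, 0.025, 1.0, -0.001]
ft_force: [0.1, 0.5, 0.2]
grip_width: -0.0
finger_force: 0.0
side [333 108] theta 2.509 [0.992 0.205 0.2  ]
side [333 108] theta 1.767 [0.854 0.04  0.321]
side [356.11153846 129.53846154] theta 2.524 [0.981 0.074 0.197]
side [356.11153846 129.53846154] theta 1.755 [ 0.84  -0.074  0.322]
side [374 149] theta 2.593 [ 0.978 -0.014  0.182]
side [374 149] theta 1.698 [ 0.819 -0.166  0.326]
[-0.001 -0.001 -1.   ] [ 0.96  0.65 -1.18  1.76  0.65  1.19  1.12] [ 0.5588 -0.1085  0.2281] [0.09 0.5  0.23]
side [276 231   7   7  38] [ 0.6036 -0.1143  0.106 ] depth z [ 0.6087 -0.1067  0.0969]
blue [ 0.5848 -0.0741  0.0978]
blue [ 0.5949 -0.0937  0.0978]
```

View pics/side6.png

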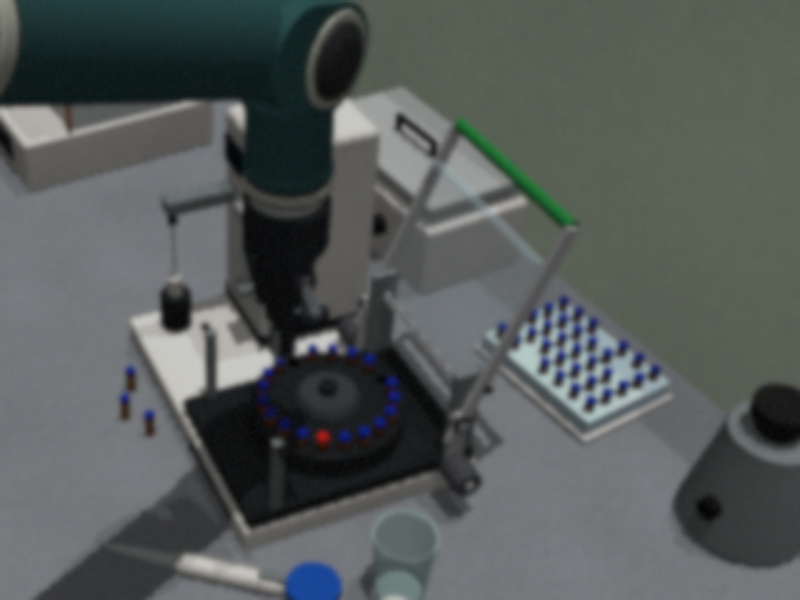

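The red cap at (323,437) is level with its blue neighbours (97 to 98 mm by depth), the shield is still raised, and nothing loose has moved. The hand is clear.

```bash
python3 -c "
from bench import ticket
print(ticket.hand_in())"
```

```text
the job is handed in; nothing more can be done
None
```

The job is handed in: the shield leans back on its rear stop by itself, the red cap is level with the blue caps at about 98 mm, no loose item was seen to move, and the hand is clear.

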